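# Hang the homogeniser on the balancer arm

### The arm

A 6-joint arm with a two-finger parallel gripper is mounted at the origin on a cart in front of the work surface, level with it; the furniture and walls round the work are solid. World frame = base frame: x ahead of the robot, y to its left, z up, the work surface at z = 0. Lengths are in mm, angles in rad, forces in N, time in s.
With the tool pointing down it reaches from about 325 to 850 mm from the base axis. Payload 15.5 kg.
Tool frame: the origin (TCP) lies midway between the tips of the shut fingers; the grasp point (between the pads) lies bot.hold_point_z behind it (bot.hold_point_z is the distance from the TCP to the grasp point, in mm); x points along the fingers, z is the direction in which the jaws open and shut, and the axes are right-handed (so a half turn about x gives the same grasp; the last joint's range is limited). The gripper opens to 91 mm and grips with 3 to 60 N. Pads are 32 mm wide; open, the fingers measure 118 mm over their backs; the gripper's body (76 mm by 178 mm) begins 60 mm behind the grasp point.
Start: joints at [1.046, 0.494, 1.345, -0, 1.302, -0.096], TCP at [260.426, 568.159, 213.915] pointing down, gripper open.
Joint ranges: [-2.91, 2.91], [-0.82, 2.16], [0.22, 2.67], [-1.22, 4.37], [0.12, 2.79], [-3.08, 3.08]. Speed limits (rad/s): [1.89, 1.89, 2.57, 3.01, 3.01, 3.01].

### API

Orientations are given as a rotation vector (axis times angle).
In Python, from cell import bot, eyes gives the robot as it stands. The module is installed in compiled form; this text tells all that it offers.
- The arm moves only by the shell command python3 -m pendant 'ROWS'. ROWS is JSON, a list of rows, each a list of 5 numbers: the shift along the tool's x, y, z in mm, then the turn about the tool's x in degrees, then the opening, from 0 (shut) to 1 (fully open). In form: [[dx, dy, dz, turn, claw], ...]. A call has 1 to 20 rows; each row is the pose to reach, as a shift and turn from the pose commanded when the call began, along the tool's axes at that moment; what a row does not reach only later rows make up. A row lasts 1/10 s, in which the tool goes at most 50 mm and 8.59 degrees, less where a joint would pass 70% of its speed; a pose out of reach is approached as far as the arm can. A call with a gripper value outside its range is refused whole. The fingers move at their own pace and stop on an object; the grip force is fixed at half the most. Time passes only in rows, so rows that repeat a pose let the fingers close. It gives the time, the measured TCP pose, the force and the opening at its end, in the units of the state.
- bot.get_obs(): the state, without advancing time (a new reading comes with each control period).
- eyes.snapshot(name): name is "scene" or "top" or "wrist"; returns the picture (400x640x3 uint8, red, green, blue); there is no depth.
- eyes.calibration(name): a dict with "intrinsics" (3x3 intrinsics, pixels), "extrinsics" (4x4, takes a point from world to camera coordinates); the wrist camera has in their place "tool_from_camera" (4x4, takes a point from camera to tool coordinates, whose origin is the TCP and whose axes are the tool frame's). Camera axes: x right, y up, looking along -z (the intrinsics and any distortion apply to the point x, -y, -z); pixel columns grow to the right and rows downward; lengths in mm; the calibration is good to about 2 mm. The wrist camera is an equidistant fisheye: a pixel r from the principal point sees the ray r / f radians off the axis. A picture is of the moment at which its call begins: read the wrist's pose just before it. calibration takes no time and is no camera call.
- bot.job_done(): hands the job in, once; it reports no verdict.
The state is a dict: "time": time; "joint_positions": joint angles; "dq": joint speeds; "tau": joint torques, N m; "eef_pos": TCP position; "tcp_rot": TCP orientation; "contact_force": force on the tool from outside, world axes, zero at the start; "torque": the same for the moment, N m; "opening": finger opening in mm.
Only numpy, scipy, OpenCV 4.12 (cv2) and the standard library are available. Lean on these libraries where they do the work, as an engineer would, in place of code of your own. Each camera call takes 0.05 s, during which the arm holds its last target. There are 200 camera calls.

### The job

Lift the hand-held homogeniser out of its parking sleeve and hang it on the spring-balanced arm: bring its wand into the fork from the open front, clear above the beaker, and seat its collar in the fork's pocket. Go down with the arm along its arc as it sinks, without forcing it or driving it onto its bottom stop, and let go only once the arm carries the whole weight and rests, so that it neither drops nor bounces and the wand hangs upright inside the sample beaker. Leave the beaker and everything else standing where it is.

Things in the scene. Friction and masses are not known exactly. Their poses are not given: they have to be found in the camera images.
- homogeniser: Hand-held homogeniser, upright and round, 0.34 to 0.9 kg (unknown). White housing, diameter 46 from 22 to 74 above the origin (grip about 52 above it), top at 88. Below it a dark collar, diameter 44, 10 high, its lower edge chamfered to 36. Origin: on the axis at the collar's flat underside, z up. Below: neck of diameter 16, 14 long, then a wand of 13 whose end bell, diameter 18, ends 110 below the origin.
- wand_tip (a point): Centre of the lower end of the homogeniser's wand, 110 mm below the collar's underside.
- parking_sleeve: Fixed upright clear sleeve on a round grey foot of diameter 96; bore 28, rim of diameter 47 at 126 above the table. The homogeniser's wand stands in it, its collar on the rim. Origin: centre of the foot on the table.
- balancer: Fixed stand of the spring balancer: white base plate 335 x 150 x 12, steel column, grey spring housing (highest point 221 above the table). Origin: on the table straight below the fork's pocket while the arm is up. +x points from the pocket to the column, 261 away; the fork opens towards -x.
- fork_head: Grey head with the fork, kept level by two parallel links, each 200 long between its pins. The pocket's centre lies 55 towards -x and 25 above its origin (lower link pin); axes as the balancer's; top 17 above the pocket floor, 46 behind its centre. It moves on an arc of radius 200: as it sinks, the pocket first shifts away from the column (5.9 at 48 down), then back (0 again at 96 down).
- fork_seat (a point): Centre of the fork's pocket floor, 225 above the table with the arm up; axes as the balancer's. Fork plate 9 thick, slot 22 wide, open and flared to -x, front end 42 before this point. A black rim 7 high, also on both sides of the slot's mouth, bounds a 48 x 48 pocket for the collar: bring the collar in higher than that, then lower it. Seated, the homogeniser's origin is here.
- swing_arm (a joint): Arm angle, rad: 0 = up on its top stop (unloaded), grows as it sinks, 0.486 = bottom stop; link slope = 0.2425 minus this. It starts to sink at 1.2 N on the fork and takes some 87 N more per metre; pivot friction 0.1 N. Lightly damped: let go off balance, it bounces. Under the homogeniser it balances 24 to 89 mm down (joint 0.12 to 0.45), depending on the weight.
- sample_beaker: Glass beaker with beige sample, mouth about 73 wide, 85 high, loose on the base plate below the fork; rim about 97 above the table. Origin: centre of its bottom.
- magenta_bottle: Bystander: small bottle with white cap and magenta label, 37 x 37 x 69. Origin: centre of its bottom.
- green_bottle: Bystander: bottle with white cap and green label, 43 x 43 x 86. Origin: centre of its bottom.
- timer: Bystander: white bench timer, 58 x 66 x 19. Origin: centre of its underside.
- dish: Bystander: closed petri dish with pink content, diameter 90, 15 high. Origin: centre of its underside.
Not all that is in view belongs to the job. Leave any yellow look-alike of the homogeniser alone.

How it is judged (in metres and radians):
On the way, in this order (a step that is already met when the one before it is completed fails the run):
1. the homogeniser is lifted out of its sleeve, held in the fingers (height (world z) of wand_tip above 0.128 m and contact force between the fingers and homogeniser above 0.5 N), for 0.1 s.
2. still held, its collar sits in the fork's pocket and the arm has begun to sink with it (horizontal distance between homogeniser and fork_seat below 0.005 m and z of homogeniser in the frame of fork_seat between -0.003 and 0.003 m and value of joint swing_arm above 0.05 rad and contact force between the fingers and homogeniser above 0.5 N), for 0.1 s.
At the end, for the whole second after the job is handed in: The homogeniser hangs free and still on the sunk arm (joint over 0.09): collar in the pocket within 5 mm sideways and 3 mm in height, upright within 0.06 rad, wand end below the beaker's rim (under 96 mm) and within 26 mm of its axis, speed under 15 mm/s; the beaker upright (horizontal distance between homogeniser and fork_seat below 0.005 m and z of homogeniser in the frame of fork_seat between -0.003 and 0.003 m and angle between homogeniser's own z axis and vertical below 0.06 rad and linear speed of homogeniser below 0.015 m/s and velocity of joint swing_arm between -0.06 and 0.06 rad/s and value of joint swing_arm above 0.09 rad and height (world z) of wand_tip below 0.096 m and horizontal distance between wand_tip and sample_beaker below 0.026 m and angle between sample_beaker's own z axis and vertical below 0.05 rad and contact force between the fingers and homogeniser below 0.05 N); the robot touches nothing.
It fails at once if the homogeniser moves faster than 0.05 m/s while the fingers do not hold it (let go before the arm balanced it, dropped or bouncing) (contact force between the fingers and homogeniser below 0.05 N and linear speed of homogeniser above 0.05 m/s).
It fails at once if the homogeniser and the fork press on each other with more than 15 N (contact force between homogeniser and fork_head above 15 N).
It fails at once if the arm is driven down onto its bottom stop (joint over 0.475) (value of joint swing_arm above 0.475 rad).
It fails at once if the arm or fingers push the fork with more than 10 N (contact force between any of the arm, the fingers and fork_head above 10 N).
It fails at once if the sample beaker is shifted by more than 15 mm or tilted, or a bystander is shifted by more than 30 mm (distance of sample_beaker from where it was at the start of the episode above 0.015 m or angle between sample_beaker's own z axis and vertical above 0.15 rad or distance of any of magenta_bottle, green_bottle, timer, dish from where it was at the start of the episode above 0.03 m).
It also fails if it takes over 58 s, if anything falls off the work surface, if the arm or the gripper's body presses on something with over 40 N, if the wrist force passes 120 N, or if a joint passes its speed limit or range.

## Working session

There is one attempt and no reset: what is moved stays moved. The work goes in short steps, Python scripts to look and compute and a shell command to move; the robot and the scene stay as the last step left them, time stands still between calls to the robot, and variables do not carry over. Pictures are saved under pics/ and viewed, about 8 in all and at most 12, crops included, and the job is handed in when it is done.

```bash
mkdir -p pics; cat > h.py <<'E'
import numpy as np, cv2
from cell import bot, eyes
from scipy.spatial.transform import Rotation as R
def save(n,f):
    im=eyes.snapshot(n); cv2.imwrite('pics/'+f,im[:,:,::-1]); return im
def ray(n,uv):
    c=eyes.calibration(n);K=np.array(c['intrinsics']);E=np.array(c['extrinsics'])
    d=np.linalg.inv(K)@[uv[0],uv[1],1]; d=np.array([d[0],-d[1],-d[2]])
    Rm=E[:3,:3]; return -Rm.T@E[:3,3], Rm.T@d/np.linalg.norm(d)
def plane(n,uv,z):
    o,d=ray(n,uv); return o+d*(z-o[2])/d[2]
def proj(n,p):
    c=eyes.calibration(n);K=np.array(c['intrinsics']);E=np.array(c['extrinsics'])
    q=E[:3,:3]@p+E[:3,3]; q=K@[q[0],-q[1],-q[2]]; return q[:2]/q[2]
E
python3 - <<'E'
from h import *
np.set_printoptions(precision=3,suppress=True)
save('scene','s0.png');save('top','t0.png')
for n in('scene','top','wrist'):print(n,{k:np.array(v) if not isinstance(v,str) else v for k,v in eyes.calibration(n).items()})
print(bot.get_obs(),bot.hold_point_z)
o=bot.get_obs();print(R.from_rotvec(o['tcp_rot']).as_matrix())
E
```

```text
scene {'intrinsics': array([[466.239,   0.   , 321.726],
       [  0.   , 466.239, 205.725],
       [  0.   ,   0.   ,   1.   ]]), 'extrinsics': array([[    0.516,    -0.857,     0.003,  -410.845],
       [    0.607,     0.368,     0.704,  -415.588],
       [   -0.604,    -0.361,     0.71 , -1216.723],
       [    0.   ,     0.   ,     0.   ,     1.   ]])}
top {'intrinsics': array([[471.281,   0.   , 324.354],
       [  0.   , 471.281, 196.563],
       [  0.   ,   0.   ,   1.   ]]), 'extrinsics': array([[   -0.018,    -1.   ,    -0.008,  -111.768],
       [    0.997,    -0.019,     0.07 ,  -590.812],
       [   -0.07 ,    -0.007,     0.998, -1414.295],
       [    0.   ,     0.   ,     0.   ,     1.   ]])}
wrist {'intrinsics': array([[309.707,   0.   , 318.073],
       [  0.   , 309.707, 206.88 ],
       [  0.   ,   0.   ,   1.   ]]), 'tool_from_camera': array([[  -0.001,    0.269,   -0.963, -170.742],
       [   0.   ,    0.963,    0.269,   74.324],
       [   1.   ,    0.   ,   -0.001,    0.562],
       [   0.   ,    0.   ,    0.   ,    1.   ]])}
{'time': 0.1, 'joint_positions': array([ 1.045,  0.494,  1.346, -0.   ,  1.303, -0.096]), 'dq': array([-0.002, -0.001, -0.001,  0.001,  0.001,  0.001]), 'tau': array([  0.002, -88.024, -38.254,   0.071,   0.048,   0.   ]), 'eef_pos': array([260.275, 567.842, 213.392]), 'tcp_rot': array([-0.888,  1.383,  0.887]), 'contact_force': array([-1.27 ,  0.083, -0.863]), 'torque': array([ 0.016, -0.034, -0.003]), 'opening': 91.33093687393743} 18.8
[[-0.001 -0.909  0.417]
 [-0.001  0.417  0.909]
 [-1.     0.    -0.001]]
```

View pics/s0.png

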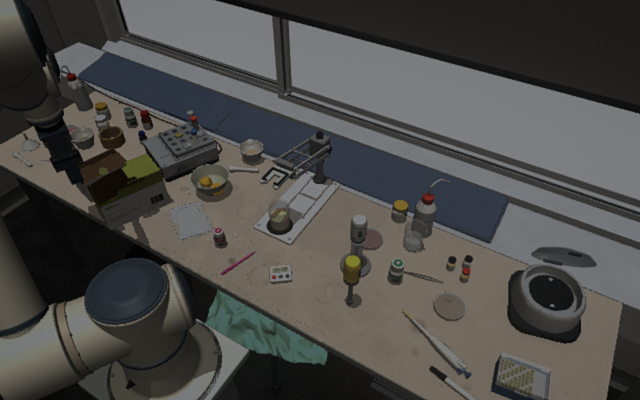

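View pics/t0.png

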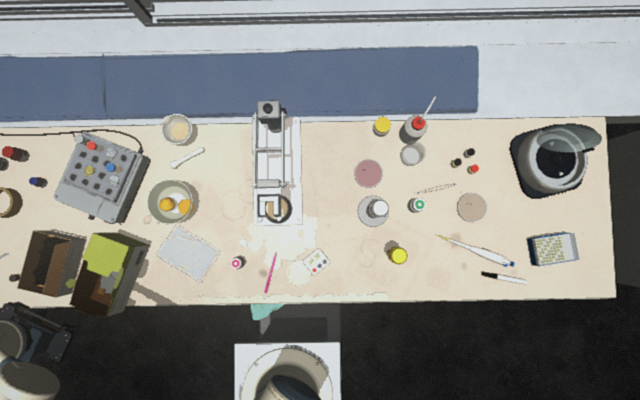

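Scene: the white homogeniser is at about (358,228) in its sleeve, the fork at (277,177) and the beaker at (280,222). The yellow look-alike is at (351,268). Top: homogeniser cap (379,207), fork (271,205), column (268,108).

```bash
python3 - <<'E'
import cv2,numpy as np
t=cv2.imread('pics/t0.png');s=cv2.imread('pics/s0.png')
a=cv2.resize(t[165:235,240:300],None,fx=6,fy=6,interpolation=2)  #360x420
b=cv2.resize(t[185:235,350:400],None,fx=6,fy=6,interpolation=2)
c=cv2.resize(s[125:245,250:340],None,fx=5,fy=5,interpolation=2) #450x600
d=cv2.resize(s[205:280,335:385],None,fx=6,fy=6,interpolation=2)
o=np.zeros((600,800,3),np.uint8);o[:420,:360]=a;o[:600,360:800]=c[:, :440];cv2.imwrite('pics/c0.png',o)
o=np.zeros((450,620,3),np.uint8);o[:300,:300]=b;o[:450,310:610]=d;cv2.imwrite('pics/c1.png',o)
E
```

```text
(no output)
```

View pics/c0.png

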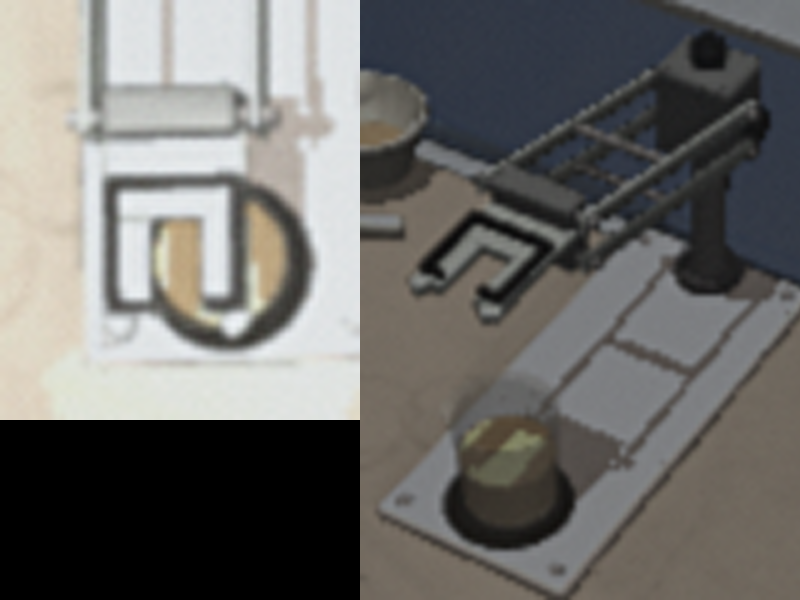

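View pics/c1.png

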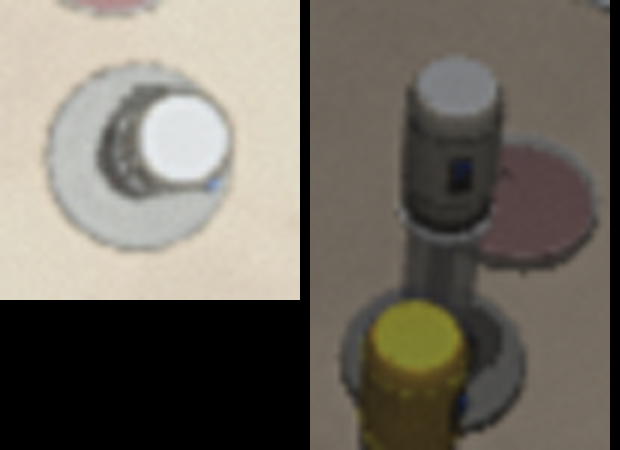

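Crop of the fork: in the top view the pocket's inner edges run x 117–232 with the back edge at y 190, so its centre is near full-image pixel (269,206). Housing cap: top (380.7,208), scene (359.5,219.2); sleeve foot (373.2,211).

```bash
python3 - <<'E'
from h import *
np.set_printoptions(precision=1,suppress=True)
h=plane('top',(380.2,207.6),214);print('hom top',h,'scene',plane('scene',(359.1,218.8),214))
print('foot',plane('top',(372.7,210.6),8))
f=plane('top',(268.6,205.7),225);print('fork',f)
q=proj('scene',f);print('fork in scene crop',(q-[250,125])*5+[360,0])
for a,b,z in(((117,190),(117,304),232),((232,190),(232,304),232),((85,20),(98,350),12)):
  A=[plane('top',(p[0]/6+240-.4,p[1]/6+165-.4),z) for p in(a,b)];d=A[0]-A[1];print('yaw',np.degrees(np.arctan2(d[1],d[0])))
print('col',plane('top',(268,103),221))
print('beaker top view',plane('top',(240/6+240-.4,262/6+165-.4),14),plane('top',(225/6+240-.4,262/6+165-.4),70))
print('beaker scene',plane('scene',((510-360)/5+250,505/5+125),14))
for n,p in(('fork',(269,206)),):pass
for n,uv,z in(('mag',(237,259),69),('timer',(316,262),19),('green',(417,203),86),('yell',(399,251),200),('dish',(368,173),15)):print(n,plane('top',uv,z))
E
```

```text
hom top [ 543.2 -270.2  214. ] scene [ 542.  -273.7  214. ]
foot [ 543.6 -269.9    8. ]
fork [553.2  21.5 225. ]
fork in scene crop [479.5 259.1]
yaw -0.5061195564501587
yaw -0.6688820744045131
yaw 1.7816829326274866
col [826.5  20.8 221. ]
beaker top view [555.8  14.5  14. ] [553.3  16.1  70. ]
beaker scene [549.9  12.6  14. ]
mag [407.5 135.   69. ]
timer [391.3 -94.   19. ]
green [ 560.2 -391.2   86. ]
yell [ 428.4 -318.2  200. ]
dish [ 658.8 -257.8   15. ]
```

```bash
python3 -m pendant '[[-50,0,0,0,1],[-107,0,0,0,1],[-107,-40,-43,-8,1],[-107,-75,-80,-16,1],[-107,-607,-645,-24.6,1],[-107,-607,-645,-24.6,1],[-107,-607,-645,-24.6,1],[-107,-607,-645,-24.6,1],[-107,-607,-645,-24.6,1],[-107,-607,-645,-24.6,1],[-107,-607,-645,-24.6,1],[-107,-607,-645,-24.6,1],[-107,-607,-645,-24.6,1],[-107,-607,-645,-24.6,1],[-107,-607,-645,-24.6,1],[-107,-607,-645,-24.6,1],[-107,-607,-645,-24.6,1],[-107,-607,-645,-24.6,1],[-107,-607,-645,-24.6,1],[-107,-607,-645,-24.6,1]]'
cat >> h.py <<'E'
def wray(uv,o):
    c=eyes.calibration('wrist');K=np.array(c['intrinsics']);T=np.array(c['tool_from_camera'])
    v=np.array([(uv[0]-K[0,2]),(uv[1]-K[1,2])]);r=np.hypot(*v);th=r/K[0,0]
    d=np.array([np.sin(th)*v[0]/r,-np.sin(th)*v[1]/r,-np.cos(th)])
    M=R.from_rotvec(o['tcp_rot']).as_matrix()
    return M@T[:3,3]+o['eef_pos'],M@T[:3,:3]@d
def wplane(uv,o,z):
    p,d=wray(uv,o);return p+d*(z-p[2])/d[2]
E
python3 - <<'E'
from h import *
import json
o=bot.get_obs();print(o);save('wrist','w1.png');save('top','t1.png')
json.dump({k:np.array(o[k]).tolist() for k in('eef_pos','tcp_rot')},open('o1.json','w'))
E
```

```text
time: 2.1
eef_pos: [543.7, -273.8, 320.4]
tcp_rot: [-1.208, 1.21, 1.209]
contact_force: [0.3, 0.8, -0.9]
opening: 90.7
{'time': 2.1, 'joint_positions': array([-5.64577793e-01,  3.90876800e-01,  1.22564671e+00, -1.42134176e-04,
        1.52560543e+00, -2.13386910e+00]), 'dq': array([-0.42198376,  0.4330949 , -0.6817185 ,  0.00805396,  0.25274571,
       -0.42107757]), 'tau': array([  1.96141072, -88.14648628, -38.46243382,  -0.42896312,
        -0.6996825 ,   0.95263749]), 'eef_pos': array([ 543.65144301, -273.83022607,  320.37646446]), 'tcp_rot': array([-1.20772306,  1.21017467,  1.20856425]), 'contact_force': array([ 0.33543108,  0.82649739, -0.88173877]), 'torque': array([0.09461652, 0.00268078, 0.06812172]), 'opening': 90.68916737427712}
```

View pics/w1.png

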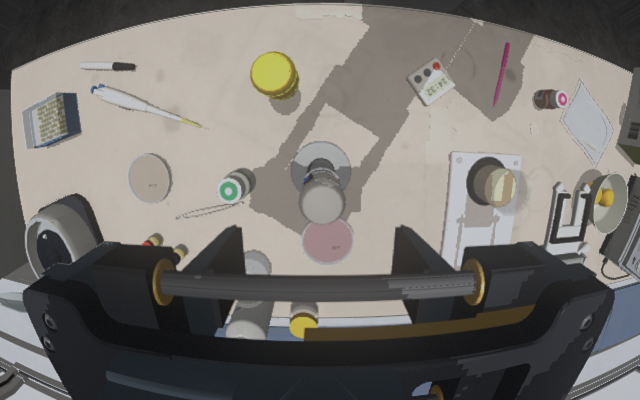

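Wrist view: the homogeniser cap is at about (322,203), above its foot near (321,170). The fork is at the right, around (572,213), and the fingers are clear of everything.

```bash
python3 - <<'E'
from h import *
np.set_printoptions(precision=2,suppress=True)
o=bot.get_obs();im=save('wrist','w2.png');print(o['eef_pos'])
g=cv2.GaussianBlur(cv2.cvtColor(im,cv2.COLOR_RGB2GRAY),(5,5),0)[165:240,285:360]
for p2 in(30,20):
  c=cv2.HoughCircles(g,cv2.HOUGH_GRADIENT,1,8,param1=80,param2=p2/2,minRadius=17,maxRadius=28)
  if c is not None:
    for x,y,r in c[0][:4]: print(x+285,y+165,r,wplane((x+285,y+165),o,214))
cv2.imwrite('pics/w2c.png',cv2.resize(im[150:250,270:370,::-1],None,fx=5,fy=5,interpolation=2))
E
```

```text
[ 544.05 -275.52  319.59]
323.5 201.5 24.1 [ 541.8  -270.49  214.  ]
323.5 201.5 24.1 [ 541.8  -270.49  214.  ]
322.5 192.5 25.2 [ 533.28 -271.41  214.  ]
327.5 208.5 24.1 [ 548.52 -266.78  214.  ]
```

View pics/w2c.png

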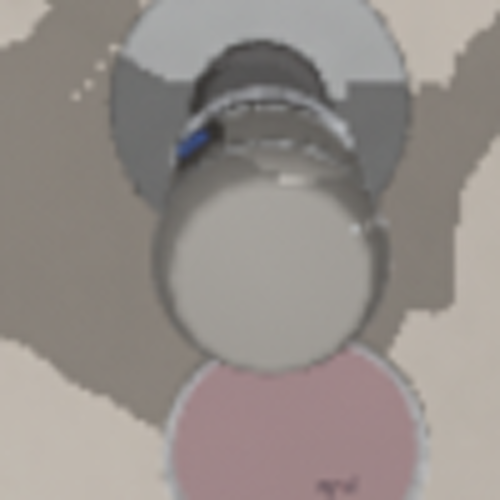

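```bash
python3 -m pendant '[[30,0,0,0,1],[60,0,0,0,1],[60,0,0,0,1],[60,0,0,0,1]]'; python3 -c "
from h import *
o=bot.get_obs();print(o['eef_pos'],o['dq'],R.from_rotvec(o['tcp_rot']).as_matrix().round(4))"
```

```text
time: 2.65
eef_pos: [543.4, -270.4, 261.6]
tcp_rot: [-1.209, 1.209, 1.21]
contact_force: [0.9, -0.3, 0.5]
opening: 91.2
[ 543.35259122 -270.40915205  261.55396711] [-0.00159969 -0.01647136 -0.03493262 -0.00185402  0.00413654 -0.00082338] [[-5.e-04 -1.e+00 -2.e-04]
 [ 4.e-04 -2.e-04  1.e+00]
 [-1.e+00  5.e-04  4.e-04]]
```

```bash
python3 -m pendant '[[20,0,0,0,1],[45,0,0,0,1],[70,0,0,0,1],[90,0,0,0,1],[102,0,0,0,1],[102,0,0,0,1],[102,0,0,0,0.6],[102,0,0,0,0.6],[102,0,0,0,0],[102,0,0,0,0],[102,0,0,0,0],[102,0,0,0,0],[102,0,0,0,0]]'; python3 -c "
from h import *
o=bot.get_obs();print(o['eef_pos'],o['opening'],o['contact_force'])"
```

```text
time: 3.95
eef_pos: [543.5, -271.0, 159.0]
tcp_rot: [-1.209, 1.209, 1.209]
contact_force: [-0.4, 1.8, 3.1]
opening: 45.5
[ 543.46584813 -271.01257217  159.02586698] 45.46028908266534 [-0.40244553  1.78466275  3.05044992]
```

```bash
python3 -m pendant '[[-4,0,0,0,0],[-12,0,0,0,0],[-25,0,0,0,0],[-45,0,0,0,0],[-65,0,0,0,0],[-85,0,0,0,0],[-105,0,0,0,0],[-118,0,0,0,0],[-125,0,0,0,0],[-125,0,0,0,0],[-125,-2,8,0,0],[-125,-6,28,0,0],[-125,-12,53,0,0],[-125,-20,85,0,0],[-125,-27,115,0,0],[-125,-33,143,0,0],[-125,-36,157,0,0],[-125,-37,161,0,0],[-125,-37,161,0,0],[-125,-37,161,0,0]]'; python3 - <<'E'
from h import *
import json
o=bot.get_obs();print(o['eef_pos'],o['opening'],o['contact_force']);im=save('wrist','w3.png')
json.dump({k:np.array(o[k]).tolist() for k in('eef_pos','tcp_rot')},open('o3.json','w'))
E
```

```text
time: 5.95
eef_pos: [580.3, -110.9, 283.6]
tcp_rot: [-1.208, 1.21, 1.209]
contact_force: [-0.2, -0.5, -8.2]
opening: 45.5
[ 580.32619256 -110.8635003   283.60905491] 45.46954747078712 [-0.24590379 -0.47517011 -8.18121603]
```

View pics/w3.png

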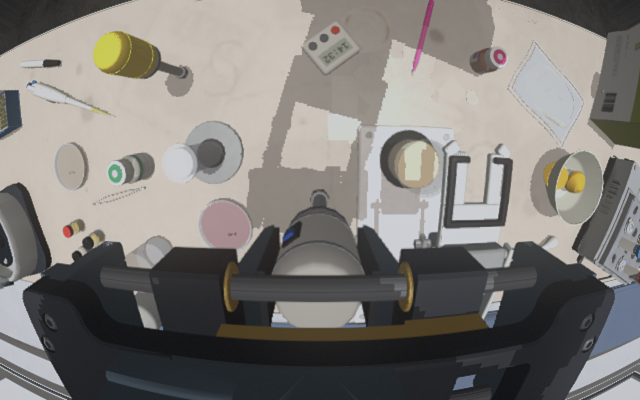

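Wrist view: the wand hangs upright and clear, and the fork is fully visible with its rim at about x 445–512 and y 155–228. The beaker is at (410,160). The grip is holding, with a load of about 8 N.

```bash
python3 - <<'E'
import cv2
im=cv2.imread('pics/w3.png')
cv2.imwrite('pics/w3c.png',cv2.resize(im[135:235,370:530],None,fx=5,fy=5,interpolation=2))
E
```

```text
(no output)
```

View pics/w3c.png

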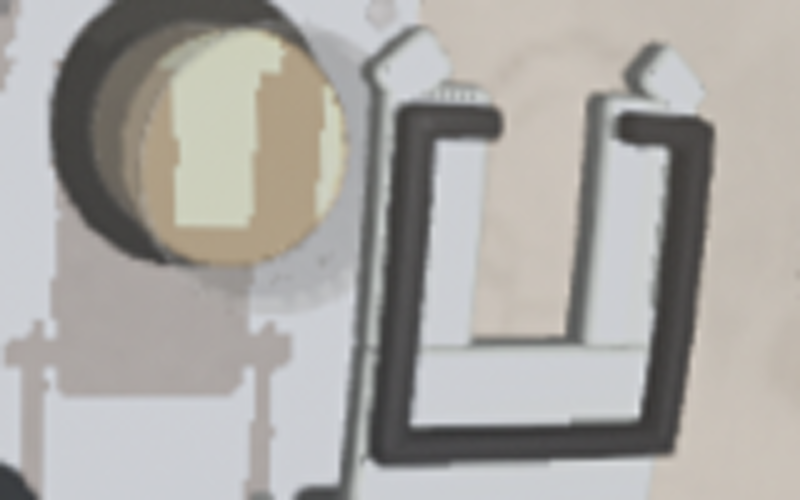

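```bash
python3 - <<'E'
from h import *
import json
np.set_printoptions(precision=1,suppress=True)
o={k:np.array(v) for k,v in json.load(open('o3.json')).items()}
def P(x,y,z):return wplane(((x+.5)/5-.5+370,(y+.5)/5-.5+135),o,z)
for n,x,y,z in(('slotL f',486,150,225),('slotL b',470,340,225),('slotR f',609,150,225),('slotR b',585,338,225),
 ('inL f',435,145,232),('inL b',411,425,232),('inR floor f',667,150,225),('inR floor b',642,418,225),('outR f',714,125,232),('outR b',674,452,232),('inR top f',672,150,232),('in back L',415,432,225),('in back R',640,422,225),('front in L',460,138,232),('front in R',655,143,232),('front edge L',410,103,232),('front edge R',700,116,232),
 ('beaker bot',183-15,128,14),('beak',242,147,70)):print(n,P(x,y,z))
E
```

```text
slotL f [534.9   9.1 225. ]
slotL b [566.6   9.6 225. ]
slotR f [533.8  33.3 225. ]
slotR b [566.2  32.6 225. ]
inL f [533.6  -3.7 232. ]
inL b [579.   -3.1 232. ]
inR floor f [533.2  45.5 225. ]
inR floor b [580.7  47.5 225. ]
outR f [527.7  50.3 232. ]
outR b [584.7  50.9 232. ]
inR top f [532.3  41.8 232. ]
in back L [582.5   1.2 225. ]
in back R [581.4  47.2 225. ]
front in L [532.3   0.6 232. ]
front in R [531.3  38.1 232. ]
front edge L [527.2  -8.6 232. ]
front edge R [526.4  47.1 232. ]
beaker bot [558.2  13.9  14. ]
beak [556.   18.4  70. ]
```

```bash
python3 - <<'E'
from h import *
np.set_printoptions(precision=1,suppress=True)
g=cv2.imread('pics/t0.png',0)
print('cam',ray('top',(320,200))[0])
for u in(260,261,262,275,276,277): print(u,g[190:222,u])
for v in(200,205,210): print(v,g[v,254:286])
for v in(192,193,194,195,196,214,215,216,217): print(v,plane('top',(262,v),232),plane('top',(262,v),225)[0])
for u in(257,259,260,277,278,281): print(u,plane('top',(u,205),232)[1])
E
```

```text
cam [ 488.4 -132.9 1451.1]
260 [229 228 230 220 132  81 124 206 225 223 214 191 210 221 220 220 219 221
 220 220 220 221 217 201 180 107  98 167 222 227 211 190]
261 [227 227 230 219 129  84 131 218 233 233 222 204 225 232 231 231 231 229
 230 230 231 231 231 228 216 124  98 165 207 208 191 186]
262 [229 226 229 220 135  82 131 215 231 227 223 200 220 227 229 228 226 228
 226 228 227 226 229 233 221 131 100 160 183 190 197 214]
275 [224 228 230 211 123  98 176 223 228 225 227 228 229 228 230 230 230 231
 230 231 230 228 233 224 153  89 109 187 198 124  68  61]
276 [226 225 224 185 105 104 187 228 230 229 229 230 231 231 227 230 229 229
 229 229 229 231 233 224 154  91 101 177 196 143  84  62]
277 [227 228 225 183 106 105 189 214 215 212 208 209 211 211 212 212 212 214
 214 211 214 212 216 208 144  83  97 176 218 201 147  81]
200 [223 230 211 128  76 132 214 222 223 222 222 225 217 219 218 218 216 216
 216 222 225 227 229 208 127  80  96 142 164 150 113  86]
205 [219 230 214 143  87 133 220 231 228 228 205 135 171 210 184 167 171 168
 163 181 221 230 230 212 140  87 101 146 169 168 169 168]
210 [224 230 211 137  83 138 220 231 227 228 207 146 190 209 178 167 170 166
 159 168 220 230 229 214 145  84 102 173 210 179 166 166]
192 [588.7  37.4 232. ] 589.3178769421055
193 [586.1  37.4 232. ] 586.6974642159777
194 [583.5  37.4 232. ] 584.077829795398
195 [580.9  37.5 232. ] 581.4589733336637
196 [578.3  37.5 232. ] 578.8408944842781
214 [531.6  37.9 232. ] 531.8480531287344
215 [529.  38. 232.] 529.2446833522845
216 [526.4  38.  232. ] 526.6420843012481
217 [523.8  38.  232. ] 524.0402556334175
257 50.68778457858966
259 45.49663929202768
260 42.90120450648266
277 -1.20713033615732
278 -3.800911692500847
281 -11.581704915945437
```

```bash
python3 -m pendant '[[0,5,3,0,0],[0,18,12,0,0],[0,40,30,0,0],[0,65,55,0,0],[0,90,80,0,0],[0,115,105,0,0],[0,132,122,0,0],[0,139,129,0,0],[0,140,131,0,0],[0,140,131,0,0],[0,140,131,0,0],[0,140,131,0,0]]'; python3 - <<'E'
from h import *
np.set_printoptions(precision=2,suppress=True)
for i in range(3):
  o=bot.get_obs();print(o['eef_pos'],o['contact_force'],R.from_rotvec(o['tcp_rot']).as_matrix()[2])
  im=save('scene','s2.png')
cv2.imwrite('pics/s2c.png',cv2.resize(im[100:250,200:350,::-1],None,fx=4,fy=4,interpolation=2))
E
```

```text
time: 7.2
eef_pos: [441.2, 20.4, 283.8]
tcp_rot: [-1.208, 1.21, 1.208]
contact_force: [-0.6, -0.0, -9.4]
opening: 45.6
[441.16  20.37 283.81] [-0.55 -0.01 -9.38] [-1. -0. -0.]
[441.05  20.44 283.8 ] [-0.1   0.51 -8.  ] [-1.  0. -0.]
[440.96  20.52 283.79] [-0.42 -0.24 -8.13] [-1.  0. -0.]
```

View pics/s2c.png

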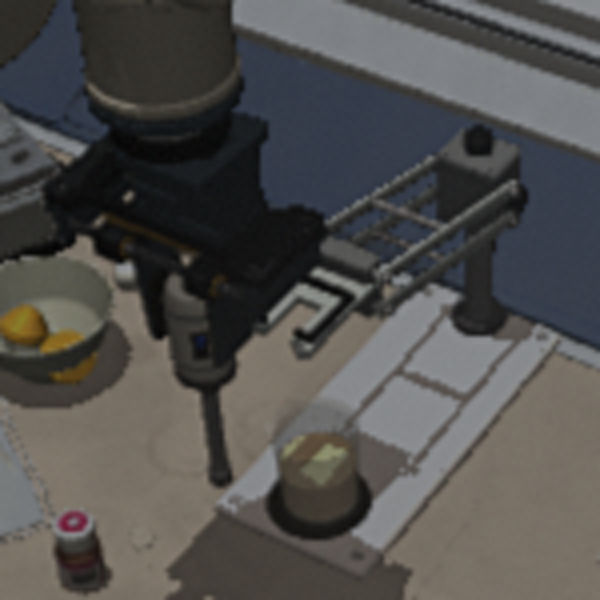

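```bash
python3 -m pendant '[[0,-4,0,0,0],[0,-14,0,0,0],[0,-28,0,0,0],[0,-42,0,0,0],[0,-56,0,0,0],[0,-70,0,0,0],[0,-84,0,0,0],[0,-98,0,0,0],[0,-108,0,0,0],[0,-112.5,0,0,0],[0,-113.6,0.2,0,0],[0,-113.6,0.2,0,0],[3,-113.6,0.2,0,0],[7,-113.6,0.2,0,0],[11,-113.6,0.2,0,0],[13,-113.6,0.2,0,0],[13,-113.6,0.2,0,0],[13,-113.6,0.2,0,0]]'; python3 - <<'E'
from h import *
np.set_printoptions(precision=2,suppress=True)
for i in range(3):
  o=bot.get_obs();print(o['eef_pos'],o['contact_force'],o['torque'])
  im=save('scene','s3.png')
cv2.imwrite('pics/s3c.png',cv2.resize(im[120:240,230:350,::-1],None,fx=5,fy=5,interpolation=2))
E
```

```text
time: 9.15
eef_pos: [554.2, 21.1, 270.9]
tcp_rot: [-1.209, 1.209, 1.209]
contact_force: [-0.0, -0.0, -7.8]
opening: 45.3
[554.2   21.08 270.94] [-0.02 -0.01 -7.84] [-0.    0.    0.02]
[554.26  21.08 270.99] [ 0.66 -1.28 -8.59] [ 0.03  0.03 -0.01]
[554.29  21.08 271.07] [ 0.2  -0.07 -8.65] [0.   0.03 0.04]
```

View pics/s3c.png

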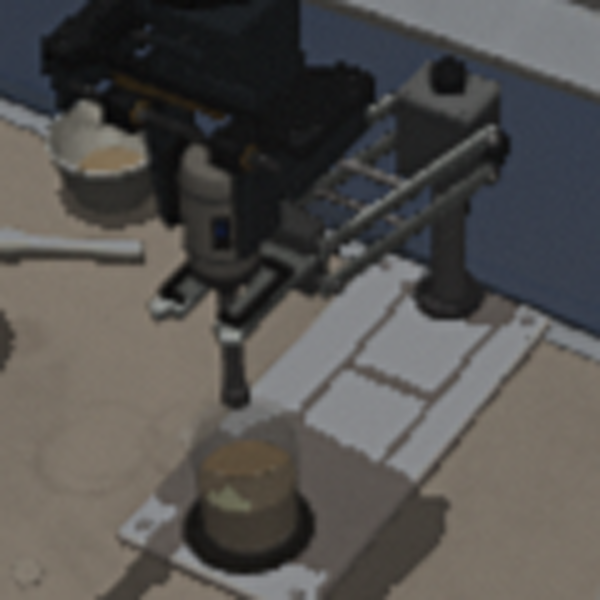

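```bash
python3 -m pendant '[[2,0,0,0,0],[4,0,0,0,0],[6,0,0,0,0],[8,0,0,0,0],[8,0,0,0,0]]'; python3 -m pendant '[[1,0,0,0,0],[2,0,0,0,0],[3,0,0,0,0],[4,0,0,0,0],[5,0,0,0,0],[5,0,0,0,0],[5,0,0,0,0]]'; python3 - <<'E'
from h import *
np.set_printoptions(precision=2,suppress=True)
for i in range(3):
  o=bot.get_obs();print(o['eef_pos'],o['contact_force'],o['torque'])
  im=save('scene','s4.png')
for s in range(0,95,5):
  t=np.arcsin(.2402-s/200);print(s,round(200*(np.cos(t)-np.cos(.2425)),1),round(.2425-t,3))
E
```

```text
time: 9.8
eef_pos: [554.0, 21.1, 262.5]
tcp_rot: [-1.209, 1.21, 1.209]
contact_force: [-0.8, -0.4, -8.6]
opening: 45.3
time: 10.5
eef_pos: [554.2, 21.1, 258.0]
tcp_rot: [-1.209, 1.209, 1.209]
contact_force: [-0.7, -0.5, -6.4]
opening: 45.7
[554.21  21.09 258.  ] [-0.66 -0.46 -6.43] [0.01 0.11 0.04]
[554.19  21.08 257.98] [-0.98  0.   -7.88] [0.03 0.08 0.01]
[554.19  21.09 257.98] [-1.02 -0.34 -7.61] [0.05 0.14 0.06]
0 -0.0 -0.0
5 1.2 0.026
10 2.2 0.051
15 3.1 0.077
20 3.9 0.102
25 4.5 0.127
30 5.0 0.152
35 5.4 0.177
40 5.7 0.202
45 5.8 0.227
50 5.8 0.252
55 5.7 0.277
60 5.5 0.302
65 5.1 0.327
70 4.6 0.353
75 4.0 0.378
80 3.3 0.403
85 2.4 0.428
90 1.4 0.454
```

```bash
python3 -m pendant '[[1,0.2,0,0,0],[3,0.7,0,0,0],[5,1.2,0,0,0],[7,1.6,0,0,0],[9,2.0,0,0,0],[11,2.4,0,0,0],[13,2.8,0,0,0],[15,3.1,0,0,0],[17,3.4,0,0,0],[19,3.7,0,0,0],[20,3.9,0,0,0],[20,3.9,0,0,0],[20,3.9,0,0,0]]'; python3 - <<'E'
from h import *
np.set_printoptions(precision=2,suppress=True)
F=[]
for i in range(6):
  o=bot.get_obs();F.append(np.r_[o['eef_pos'],o['contact_force'],o['torque']])
  im=save('scene','s5.png')
print(np.mean(F,0))
cv2.imwrite('pics/s5c.png',cv2.resize(im[120:240,230:350,::-1],None,fx=5,fy=5,interpolation=2))
E
```

```text
time: 11.95
eef_pos: [550.3, 21.1, 238.0]
tcp_rot: [-1.209, 1.209, 1.209]
contact_force: [-0.2, 0.1, -6.0]
opening: 45.2
[550.33  21.09 237.99  -0.33  -0.08  -5.47  -0.07   0.06  -0.03]
```

View pics/s5c.png

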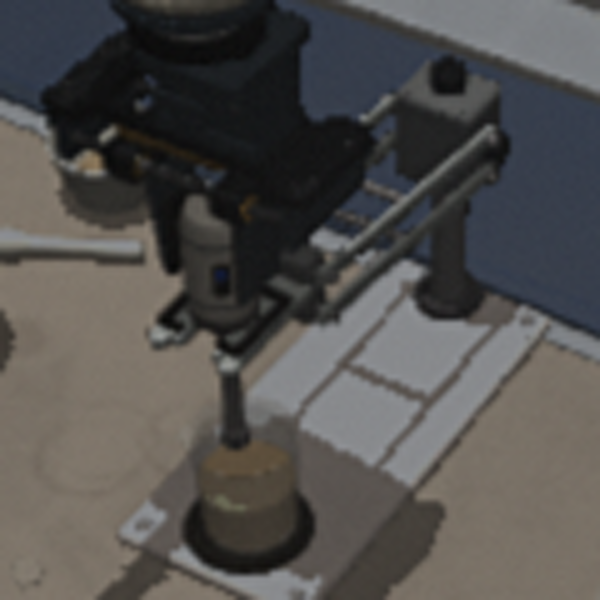

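```bash
python3 -m pendant '[[1,0.1,0,0,0],[3,0.4,0,0,0],[5,0.6,0,0,0],[8,0.9,0,0,0],[11,1.2,0,0,0],[14,1.4,0,0,0],[17,1.6,0,0,0],[20,1.8,0,0,0],[23,1.9,0,0,0],[26,1.9,0,0,0],[29,1.9,0,0,0],[32,1.9,0,0,0],[35,1.8,0,0,0],[38,1.7,0,0,0],[41,1.5,0,0,0],[43,1.3,0,0,0],[45,1.2,0,0,0],[45,1.2,0,0,0],[45,1.2,0,0,0]]'; cat > f.py <<'E'
from h import *
np.set_printoptions(precision=2,suppress=True)
F=[]
for i in range(8):
  o=bot.get_obs();F.append(np.r_[o['eef_pos'],o['contact_force'],o['torque']])
  im=save('scene','s6.png')
print(np.mean(F,0),o['time'])
E
python3 f.py
```

```text
time: 14.15
eef_pos: [549.1, 21.1, 193.0]
tcp_rot: [-1.209, 1.209, 1.209]
contact_force: [-0.0, 0.2, -1.0]
opening: 45.2
[549.11  21.09 193.    -0.62  -0.19  -1.24  -0.17   0.14  -0.01] 14.5
```

```bash
sed -i 's/range(8)/range(25)/' f.py; python3 -m pendant '[[1,-0.1,0,0,0],[3,-0.3,0,0,0],[5,-0.5,0,0,0],[7,-0.7,0,0,0],[9,-1.0,0,0,0],[11,-1.2,0,0,0],[11,-1.2,0,0,0],[11,-1.2,0,0,0]]'; python3 f.py
```

```text
time: 15.35
eef_pos: [550.3, 21.1, 181.9]
tcp_rot: [-1.209, 1.209, 1.209]
contact_force: [0.1, 0.2, -0.7]
opening: 45.4
[550.32  21.09 181.95  -0.26  -0.17  -0.46  -0.12   0.04  -0.01] 16.55
```

```bash
python3 -m pendant '[[1,-0.1,0,0,0],[2,-0.3,0,0,0],[3,-0.4,0,0,0],[4,-0.6,0,0,0],[4,-0.6,0,0,0],[4,-0.6,0,0,0]]'; python3 f.py
```

```text
time: 17.2
eef_pos: [550.9, 21.1, 177.9]
tcp_rot: [-1.209, 1.209, 1.209]
contact_force: [-0.5, -0.3, -0.3]
opening: 45.6
[550.9   21.09 177.93   0.26  -0.23   0.11  -0.12  -0.03   0.01] 18.4
```

```bash
python3 -m pendant '[[0,0,0,0,0.65],[0,0,0,0,0.65],[0,0,0,0,0.65],[0,0,0,0,0.65],[0,0,0,0,0.65]]'; sed -i 's/range(25)/range(6)/' f.py; python3 f.py; python3 - <<'E'
import cv2
im=cv2.imread('pics/s6.png');cv2.imwrite('pics/s6c.png',cv2.resize(im[120:240,230:350],None,fx=5,fy=5,interpolation=2))
E
```

```text
time: 18.95
eef_pos: [550.9, 21.1, 177.9]
tcp_rot: [-1.209, 1.209, 1.209]
contact_force: [-0.7, -1.0, 0.3]
opening: 59.2
[550.88  21.09 177.91  -0.46  -0.19  -0.     0.02  -0.    -0.  ] 19.2
```

View pics/s6c.png

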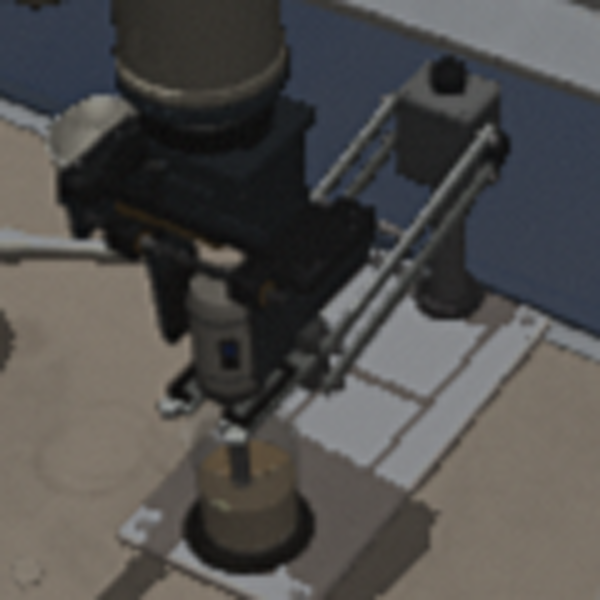

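Released: the homogeniser hangs upright with its collar in the pocket, at about (230,370) in the crop, and its wand inside the beaker. I'll open fully and retreat upward.

```bash
python3 -m pendant '[[0,0,0,0,0.95],[0,0,0,0,0.95],[0,0,0,0,0.95],[-5,0,0,0,0.95],[-20,0,0,0,0.95],[-45,0,0,0,0.95],[-75,0,0,0,0.95],[-105,0,0,0,0.95],[-135,0,0,0,0.95],[-150,0,0,0,0.95],[-150,0,0,0,0.95],[-150,0,0,0,0.95],[-150,0,0,0,0.95],[-150,0,0,0,0.95],[-150,0,0,0,0.95]]'; python3 - <<'E'
from h import *
np.set_printoptions(precision=1,suppress=True)
o=bot.get_obs();print(o['eef_pos'],o['contact_force'])
a=save('scene','e0.png').astype(int)
for i in range(4): b=save('scene','e1.png').astype(int)
d=abs(a-b).max(2)[120:240,230:350];print('frame diff >40:',(d>40).sum(), 'mean',d.mean())
s6=cv2.imread('pics/s6.png')[:,:,::-1].astype(int)
# cap position in wrist view; seated cap at z ~145+88
o=bot.get_obs();im=save('wrist','w9.png')
g=cv2.GaussianBlur(cv2.cvtColor(im,cv2.COLOR_RGB2GRAY),(5,5),0)[150:280,260:390]
c=cv2.HoughCircles(g,cv2.HOUGH_GRADIENT,1,8,param1=80,param2=12,minRadius=17,maxRadius=32)
if c is not None:
  for x,y,r in c[0][:4]: print(x+260,y+150,r,wplane((x+260,y+150),o,233))
# image shift of homogeniser/fork between release and now
s=cv2.cvtColor(s6.astype(np.uint8),cv2.COLOR_RGB2GRAY);e=cv2.imread('pics/e1.png',0)
t=s[185:205,266:284];r=cv2.matchTemplate(e[175:215,256:294],t,cv2.TM_CCOEFF_NORMED);print(cv2.minMaxLoc(r))
E
```

```text
time: 20.75
eef_pos: [550.6, 21.1, 327.2]
tcp_rot: [-1.208, 1.21, 1.21]
contact_force: [-0.8, -0.4, 0.4]
opening: 86.4
[550.6  21.1 327.2] [-0.8 -0.4  0.4]
frame diff >40: 1 mean 1.4369444444444444
318.5 207.5 20.0 [551.4  21.5 233. ]
324.5 201.5 31.4 [545.9  26.8 233. ]
313.5 197.5 31.4 [542.2  17.1 233. ]
317.5 178.5 21.8 [525.2  20.6 233. ]
(-0.2696308493614197, 0.872988760471344, (19, 10), (10, 10))
```

```bash
python3 -c "
from cell import bot
print(bot.job_done())"
```

```text
the job is handed in; nothing more can be done
None
```

The homogeniser now hangs free on the spring-balanced arm with its wand inside the beaker. I handed the job in shortly after 21 s on the robot's clock, and no verdict was reported.

- **What I did:** I lifted the homogeniser from its sleeve, brought it into the fork from the open front and set the collar in the pocket. I then followed the arm's arc down about 80 mm (joint about 0.40). There the force on the wrist had gone from about −8.3 N to about 0, so the arm carried the whole weight. I released it and withdrew straight up.
- **Release:** Between the release and the retreat, the image of the homogeniser and fork shifted by 0 pixels (match 0.87). Frames taken 0.2 s apart showed no motion.
- **Position:** The cap measured (551.4, 21.5) mm. The expected pocket centre at that sag was about (551, 21). The last picture I viewed, just after release, showed the homogeniser upright, the collar in the pocket and the wand in the beaker.
- **Robot clear:** It stood 150 mm higher, with wrist force under 1 N.
- **Checks that disagreed or were not made:**
  - The wrist and top cameras differed by 1.5–2 mm in absolute x, but they agreed on the distance from homogeniser to fork.
  - I could not measure the seat height or the joint angle directly; they come from the arm's geometry.
  - I did not re-measure the beaker or the other items at the end. They looked unmoved in the pictures I saw.

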